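Clear the packer and hold a rail home in the mortising board

ROBOT

A 6-joint arm with a two-finger parallel gripper is mounted at the origin on the work surface. World frame = base frame: x ahead of the robot, y to its left, z up, the work surface at z = 0. Lengths are in m, angles in rad, forces in N, time in s.
With the tool pointing down it reaches from about 0.275 to 0.85 m from the base axis. Payload 5.2 kg.
Tool frame: the origin (TCP) lies at the very end of the fingers, on their centre line; the grasp point (between the pads) lies 19 mm behind it (bot.grip_depth is the distance from the TCP to the grasp point, in m); z points along the fingers, x is the direction in which the jaws open and shut, and the axes are right-handed (so a half turn about z gives the same grasp; the last joint's range is limited). The gripper opens to 85 mm and grips with 20 to 120 N. Pads are 22 mm wide; open, the fingers measure 114 mm over their backs; the gripper's body (76 mm by 85 mm) begins 54 mm behind the grasp point. The pads swing forward as they close: fully open they stand 13 mm farther back than shut.
Start: joints at [-1.419, 0.259, 1.535, -0, 1.348, -0.203], TCP at [0.191, -0.516, 0.231] pointing down, gripper open.
Joint ranges: [-3.14, 3.14], [-0.91, 2.08], [0.19, 2.58], [-1.22, 4.36], [0.22, 2.71], [-3.12, 3.12]. Speed limits (rad/s): [2.57, 2.57, 3.14, 3.14, 3.14, 3.14].

INTERFACE

Orientations are given as a unit quaternion [w, x, y, z].
In Python, from bench import bot, vision gives the robot as it stands.
- The arm moves only by the tool send_rows, never from a script. Its argument "deltas" is one flat list of numbers, 7 for each row, row after row: the shift along the tool's x, y, z in cm, then the turn, a rotation vector about the tool's x, y, z in degrees, then the opening, from 0 (shut) to 1 (fully open). In form: [tx, ty, tz, rx, ry, rz, claw, tx, ty, tz, rx, ry, rz, claw, ...]. A call has 1 to 12 rows; each row shifts and turns the commanded pose from where the row before left it, along the tool's axes as they then stand; what a row does not reach is not made up. A row lasts 1/12 s, in which the tool goes at most 41.7 mm and 7.16 degrees, less where a joint would pass 70% of its speed; a pose out of reach is approached as far as the arm can. A call with a gripper value outside its range is refused whole. The fingers move at their own pace and stop on an object; the grip force is fixed at half the most. Time passes only in rows, so rows that do not move let the fingers close. It gives the time, the measured TCP pose, the force and the opening at its end, in the units of the state.
- bot.get_state(): the state, without advancing time (a new reading comes with each control period).
- vision.camera(name): name is "side" or "top" or "wrist"; returns a dict with "img" (400x640x3 uint8, red, green, blue), "depth" (400x640 float32, m along the optical axis (not along the pixel's ray), 0 where there is no reading), "mtx" (3x3 intrinsics, pixels), "pose" (4x4, takes a point from camera to world coordinates). Camera axes: x right, y down, z forward; pixel columns grow to the right and rows downward; lengths in m; the calibration is good to about 2 mm. The wrist camera is an equidistant fisheye: a pixel r from the principal point sees the ray r / f radians off the axis. A picture is of the moment at which its call begins.
- bot.close_job(): hands the job in, once; it reports no verdict.
The state is a dict: "clock": time; "joint_positions": joint angles; "qd": joint speeds; "joint_torque": joint torques, N m; "tcp_pos": TCP position; "ee_rot": TCP orientation; "wrist_force": force on the tool from outside, world axes, zero at the start; "moment": the same for the moment, N m; "width": opening from 0.0 (shut) to 1.0 (fully open).
Only numpy, scipy, OpenCV 4.12 (cv2) and the standard library are available. Lean on these libraries where they do the work, as an engineer would, in place of code of your own. Each camera call takes 0.05 s, during which the arm holds its last target.

TASK

The next rail sits straight against the mortising board's fence, so lift the packing strip out of the board, slide it on edge right down to the bottom of the empty middle groove of the packer block, about centred along it, and let go of it. Then lay the short rail with the stub tenon flat on the board, its plain end towards the end stop, and press it firmly into the corner so that it bears flush on the back fence and on the end stop at once. Finish while still holding it pressed there, ready for the hold-down, and leave everything else on the bench where it is.

Things in the scene. Friction and masses are not known exactly. Their poses are not given: they have to be found in the camera images.
- jig: Mortising board: plywood base 200 mm along its x, 260 mm along its y, 18 mm thick (top face at z = 18 mm), fixed to the bench, up to 17 degrees askew. Origin at the centre of its underside, on the bench; x points to the back fence (away from the robot), y along the fence to the end stop (to the robot's left), z up. Waxed, but it drags on a rail pressed down on it.
- fence: Back fence: dark wood strip along the board's whole far edge, 22 mm thick, 260 mm long, only 16 mm high above the board's top. Origin at the centre of its underside; axes as the board's. Its working face looks to -x of the board, at x = +78 mm in the board's frame.
- stop: End stop: dark wood strip at the board's left (+y) end, 20 mm thick, 130 mm long, 16 mm high above the board's top, square to the fence, an 8 mm chip gap between them. Origin at the centre of its underside; axes as the board's. Its working face looks to -y of the board, at y = +110 mm in the board's frame.
- corner (a point): Where the working faces of back fence and end stop would meet, on the board's top face: at (78, 110, 18) mm in the board's frame.
- rail: Beech rail, body 48 mm wide (x), 130 mm long (y), 50 mm high, pencilled mortise on top, stub tenon 16 mm thick, 22 mm long on its -y end, +y end plain; 0.23 kg, on the bench up to 23 degrees askew. Origin: centre of the body's underside. Home in the corner: origin at (54, 45, 18) mm in the board's frame, axes parallel. Fingertips 20 mm or more above its underside clear the fence.
- packer: The packing strip that must come out: flat beech strip 12 mm thick (its x), 140 mm long (its y), 65 mm high, about 0.08 kg, standing free on edge on the mortising board just in front of the back fence and nearly parallel to it. Origin at the centre of its underside; z up.
- rack: Packer block, beech, 150 mm (x) by 120 mm (y), 40 mm high, fixed, up to 17 degrees askew. Three grooves open at the top and both ends run along its y at x = -50, 0, +50 mm, 9, 15, 21 mm wide, floors 12 mm above the bench (28 mm deep). The outer two hold a 6 mm and an 18 mm packer; the middle one is empty. Origin at the centre of its underside; z up.
- slot (a point): Middle of the floor of the empty middle groove (15 mm wide, its length along the packer block's y), 12 mm above the bench. A packer standing in it rises 37 mm above the block.
- packer_thin: 6 mm thick packer, 140 x 65 mm, standing in the groove at x = -50 mm of the packer block; leave it. Origin at the centre of its underside.
- packer_thick: 18 mm thick packer, 140 x 65 mm, standing in the groove at x = +50 mm of the packer block; leave it. Origin at the centre of its underside.
- offcut: Offcut of the same stock as the rail, 48 x 80 x 50 mm, with no tenon, lying on the bench; leave it. Origin at the centre of its underside. The rail and the offcut may have changed places.
- mallet: Joiner's mallet lying on the bench to the right, 290 mm long, head 125 mm wide and 62 mm high, handle towards the robot; leave it. Origin on the bench under its middle.
- chisel: Chisel lying at the back left, 270 mm long, 30 mm high; leave it. Origin on the bench under its middle.
- glue: White glue bottle standing at the back right, 58 mm in diameter, 165 mm high; leave it. Origin at the centre of its base.
- gauge: Marking gauge lying near the robot, 200 mm long, 60 mm high; leave it. Origin under the middle of its stem, on the bench.
There are look-alikes about, which are no part of the job. Leave any pink or purple look-alike of the packer alone.

How it is judged:
On the way, in this order (a step that is already met when the one before it is completed fails the run):
1. the packing strip stands on edge at the bottom of the empty groove of the packer block, let go (x of packer in the frame of rack between -0.005 and 0.005 m and y of packer in the frame of rack between -0.03 and 0.03 m and z of packer in the frame of rack between 0.008 and 0.016 m and angle between the y axis of packer and the y axis of rack, either way round below 0.12 rad and angle between packer's own z axis and vertical below 0.14 rad and contact force between packer and the fingers below 0.05 N), for 0.3 s.
2. the rail lies flat in the corner of the mortising board, pressed by the gripper against back fence and end stop at once (x of rail in the frame of jig between 0.05 and 0.058 m and y of rail in the frame of jig between 0.041 and 0.049 m and z of rail in the frame of jig between 0.015 and 0.021 m and angle between the y axis of rail and the y axis of jig, either way round below 0.035 rad and angle between rail's own z axis and vertical below 0.05 rad and contact force between rail and fence above 1.5 N and contact force between rail and stop above 1.5 N and contact force between rail and the fingers above 1 N), for 0.3 s.
At the end, for the whole second after the job is handed in: Gripper still holds the rail flat in the corner (within 4 mm and 2 degrees of home, 3 mm in height), pressing over 1.5 N on the back fence and over 1.5 N on the end stop, at rest; the packer stands let go on the floor of the middle groove (30 mm along it, 8 degrees); nothing else moved (all of step 1 and all of step 2 and linear speed of each of rail, packer below 0.01 m/s); the arm keeps its last pose, push and grip.
It fails at once if the offcut is moved more than 40 mm (distance of offcut from where it was at the start of the episode above 0.04 m).
It fails at once if the 6 mm or the 18 mm packer is moved more than 20 mm (distance of any of packer_thin, packer_thick from where it was at the start of the episode above 0.02 m).
It fails at once if the mallet, chisel, glue bottle or marking gauge is moved more than 40 mm (distance of any of mallet, chisel, glue, gauge from where it was at the start of the episode above 0.04 m).
It also fails if it takes over 72 s, if anything falls off the work surface, if the arm or the gripper's body presses on something with over 40 N, if the wrist force passes 120 N, or if a joint passes its speed limit or range.

## Working session

There is one attempt and no reset: what is moved stays moved. The work goes in short steps, Python scripts to look and compute and a tool call to move; the robot and the scene stay as the last step left them, time stands still between calls to the robot, and variables do not carry over. Pictures are saved under pics/ and viewed, and the job is handed in when it is done.

Besides the shell and the picture viewer there is one more tool, called in YAML: its name, and indented under it one key for each argument. send_rows: Moves the arm, as the interface text tells. Its arguments: {"type":"object","properties":{"deltas":{"type":"array"}},"required":["deltas"]}

```bash
ls -la && mkdir -p pics && cat > h.py <<'E'
import numpy as np, cv2
from bench import bot, vision
def save(name, img): cv2.imwrite('pics/'+name, img[...,::-1])
E
python3 - <<'E'
from h import *
print(bot.get_state())
for n in ("side","top","wrist"):
    c=vision.camera(n)
    save(n+'0.png',c['img'])
    np.savez(''+n+'0.npz',**{k:c[k] for k in('img','depth','mtx','pose')})
    print(n,c['mtx'].round(2).tolist(),c['pose'].round(4).tolist())
E
```

```text
total 12
drwxr-xr-x  3 agent agent 4096 Dec  5 18:03 .
drwxr-xr-x 23 root  root  4096 Dec  5 18:03 ..
drwxr-xr-x  2 agent agent 4096 Dec  5 18:03 pics
{'clock': 0.0, 'joint_positions': array([-1.41878671e+00,  2.59398737e-01,  1.53608064e+00, -4.66144196e-05,
        1.34800436e+00, -2.02805860e-01]), 'qd': array([-7.69557158e-04, -4.88200111e-04, -8.19039934e-05, -7.08716330e-05,
        4.94377116e-04,  7.41340127e-04]), 'joint_torque': array([-6.57633154e-04, -4.46021962e+01, -2.90572715e+01, -7.81843137e-04,
        1.17921067e-02,  1.78532832e-05]), 'tcp_pos': array([ 0.19100117, -0.5152046 ,  0.23044568]), 'ee_rot': array([-6.69708877e-04,  8.20800169e-01, -5.71214660e-01, -6.67879517e-04]), 'wrist_force': array([-0.18373033, -0.05557761, -0.29146328]), 'moment': array([ 0.00808757,  0.01986597, -0.01160684]), 'width': 1.000946173391064}
side [[478.7, 0.0, 320.36], [0.0, 478.7, 193.91], [0.0, 0.0, 1.0]] [[-0.9861, -0.1111, 0.1238, 0.3422], [-0.1663, 0.683, -0.7112, 0.8689], [-0.0055, -0.7219, -0.692, 0.971], [0.0, 0.0, 0.0, 1.0]]
top [[515.7, 0.0, 319.53], [0.0, 515.7, 200.76], [0.0, 0.0, 1.0]] [[-0.0011, -0.9899, 0.1415, 0.2819], [-1.0, 0.0022, 0.0072, -0.0596], [-0.0074, -0.1414, -0.9899, 1.8432], [0.0, 0.0, 0.0, 1.0]]
wrist [[309.71, 0.0, 321.22], [0.0, 309.71, 202.9], [0.0, 0.0, 1.0]] [[0.3467, -0.8995, -0.2657, 0.2583], [-0.938, -0.3329, -0.0968, -0.4901], [-0.0014, 0.2828, -0.9592, 0.3736], [0.0, 0.0, 0.0, 1.0]]
```

View pics/top0.png

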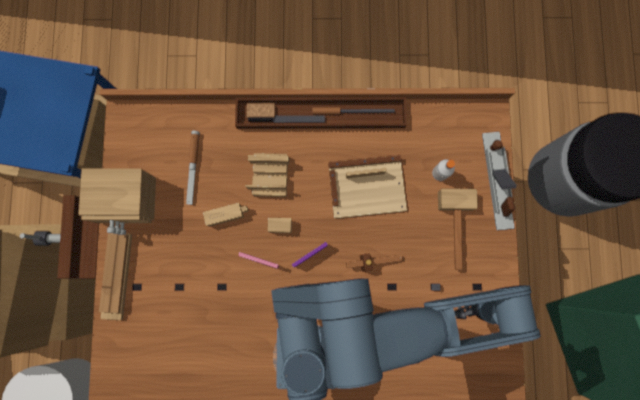

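View pics/side0.png

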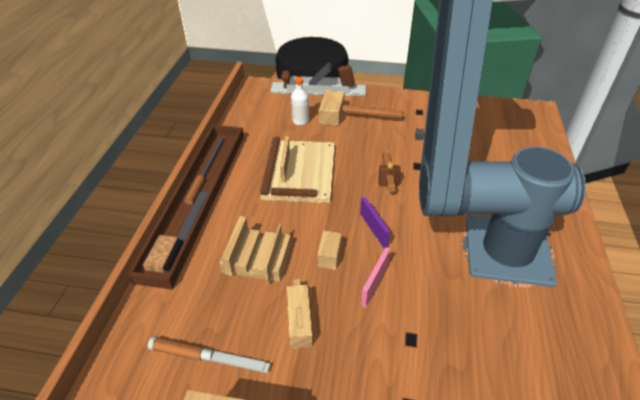

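View pics/wrist0.png

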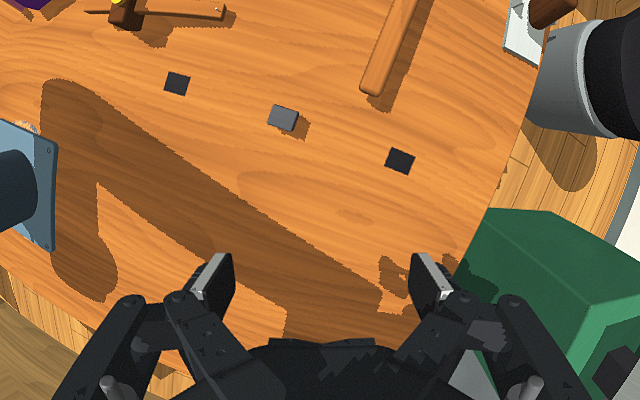

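The top view shows the board near (368,190), the beech strip on it at (370,175), the packer block at (270,176), a tenoned block at (224,214) and a shorter block at (279,226). The pink (259,260) and purple (311,254) strips are look-alikes. I'll take closer crops and depth points next.

```bash
cat >> h.py <<'E'
def load(n):
    return dict(np.load(''+n+'.npz'))
def cloud(c, fish=False):
    h,w=c['depth'].shape; u,v=np.meshgrid(np.arange(w),np.arange(h)); K=c['mtx']
    if fish:
        x=(u-K[0,2])/K[0,0]; y=(v-K[1,2])/K[1,1]; r=np.hypot(x,y)+1e-9
        s=np.tan(np.clip(r,0,1.5))/r; X=np.stack([x*s,y*s,np.ones_like(x)],-1)
    else: X=np.stack([(u-K[0,2])/K[0,0],(v-K[1,2])/K[1,1],np.ones(u.shape)],-1)
    P=X*c['depth'][...,None]
    W=P@c['pose'][:3,:3].T+c['pose'][:3,3]
    W[c['depth']<=0]=np.nan
    return W
def px2plane(c,uv,z,fish=False):
    uv=np.atleast_2d(np.array(uv,float)); K=c['mtx']; x=(uv[:,0]-K[0,2])/K[0,0]; y=(uv[:,1]-K[1,2])/K[1,1]
    if fish:
        r=np.hypot(x,y)+1e-9; d=np.stack([np.sin(r)*x/r,np.sin(r)*y/r,np.cos(r)],-1)
    else: d=np.stack([x,y,np.ones_like(x)],-1)
    d=d@c['pose'][:3,:3].T; o=c['pose'][:3,3]
    t=(z-o[2])/d[:,2]
    return o+d*t[:,None]
def proj(c,P,fish=False):
    P=np.atleast_2d(P); q=(P-c['pose'][:3,3])@c['pose'][:3,:3]; K=c['mtx']
    if fish:
        rr=np.hypot(q[:,0],q[:,1])+1e-12; th=np.arctan2(rr,q[:,2]); a=q[:,0]/rr*th; b=q[:,1]/rr*th
    else: a=q[:,0]/q[:,2]; b=q[:,1]/q[:,2]
    return np.stack([a*K[0,0]+K[0,2],b*K[1,1]+K[1,2]],-1)
E
python3 - <<'E'
from h import *
c=load('top0'); 
im=c['img'][130:280,180:420]; save('topcrop.png',cv2.resize(im,None,fx=3.3,fy=3.3,interpolation=cv2.INTER_CUBIC))
s=load('side0'); im=s['img'][120:360,190:410]; save('sidecrop.png',cv2.resize(im,None,fx=2.5,fy=2.5,interpolation=cv2.INTER_CUBIC))
W=cloud(c)
z=W[...,2]
# height map
hm=np.clip(np.nan_to_num(z)*1000,-5,120)[130:280,180:420]
hm=((hm+5)/125*255).astype(np.uint8)
save('hm.png',cv2.applyColorMap(cv2.resize(hm,None,fx=3.3,fy=3.3,interpolation=cv2.INTER_NEAREST),cv2.COLORMAP_JET))
for uv in [(300,200),(380,200),(224,214),(279,226),(270,178),(370,175)]: print(uv,W[uv[1],uv[0]].round(4))
E
```

```text
(300, 200) [0.5478 0.0241 0.0025]
(380, 200) [ 0.5443 -0.262   0.0223]
(224, 214) [0.4917 0.2878 0.052 ]
(279, 226) [0.4493 0.0948 0.051 ]
(270, 178) [0.6217 0.1295 0.0402]
(370, 175) [ 0.6358 -0.2281  0.0187]
```

View pics/topcrop.png

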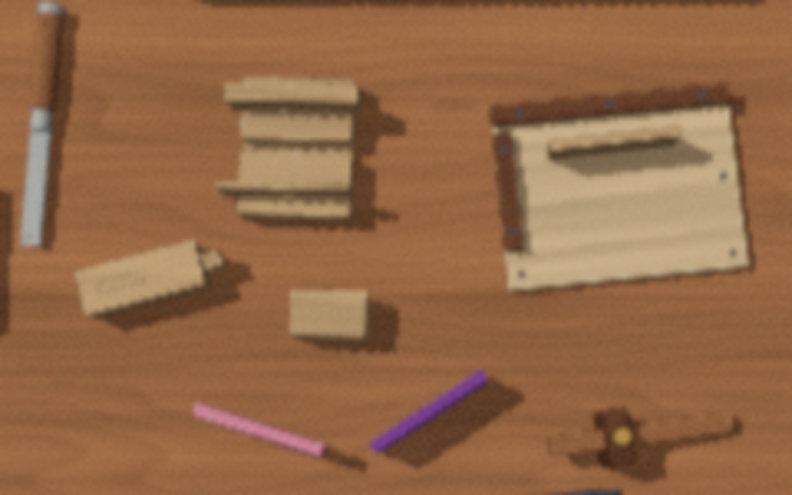

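View pics/sidecrop.png

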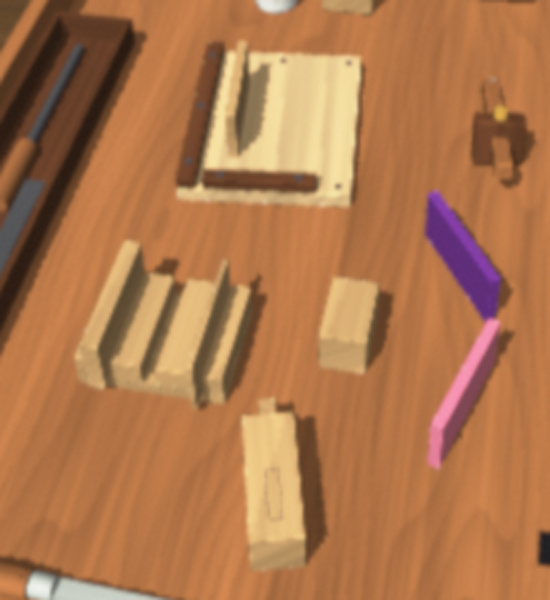

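View pics/hm.png

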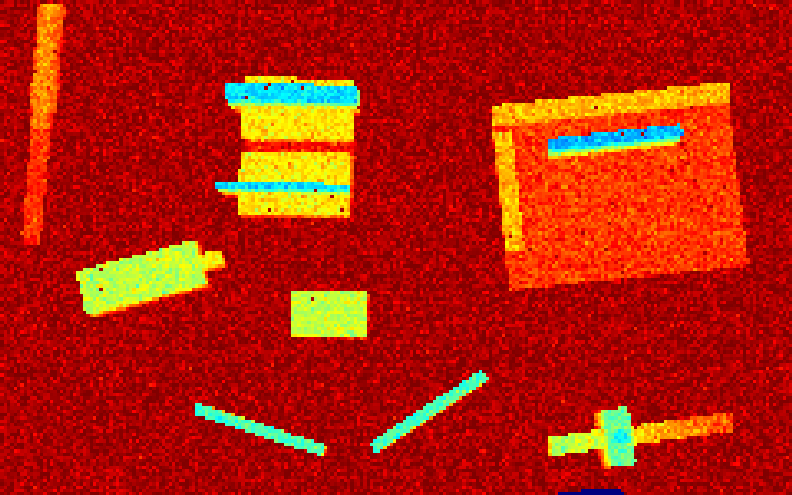

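Candidates for the strip are the beech strip on the board (370,173), the thin packer (268,186) and thick packer (268,157) in the block, and the pink (259,260) and purple (311,254) strips. Only the first stands on the board in front of the fence, so I choose it. For the rail, (224,214) has the tenon and pencilled mortise, while (279,226) is the plain offcut. Next I'll measure from the depth.

```bash
python3 - <<'E'
from h import *
c=load('top0'); s=load('side0')
W=cloud(c); S=cloud(s)
def box(W,x0,x1,y0,y1,z0,z1,name):
    P=W.reshape(-1,3); m=(P[:,0]>x0)&(P[:,0]<x1)&(P[:,1]>y0)&(P[:,1]<y1)&(P[:,2]>z0)&(P[:,2]<z1)
    Q=P[m]; r=cv2.minAreaRect((Q[:,:2]*1000).astype(np.float32))
    d=Q[:,:2]-Q[:,:2].mean(0); w,v=np.linalg.eigh(d.T@d); a=v[:,1]
    print(name,m.sum(),'ctr',np.round(r[0],1),'size',np.round(r[1],1),'ang',round(r[2],2),'pca deg',round(np.degrees(np.arctan2(a[1],a[0])),2),'mean',Q.mean(0).round(4))
for nm,V in(('top',W),('side',S)):
    box(V,.55,.75,-.40,-.10,.072,.10,nm+' packer')
    box(V,.4,.78,-.40,-.10,.010,.026,nm+' board')
    box(V,.4,.85,-.40,-.05,.030,.040,nm+' fence+stop')
    box(V,.50,.75,0.03,.24,.034,.046,nm+' racktop')
    box(V,.60,.75,0.03,.24,.066,.09,nm+' thick')
    box(V,.55,.60,0.03,.24,.066,.09,nm+' thin')
    box(V,.42,.56,0.2,.36,.043,.06,nm+' rail top')
    box(V,.42,.56,0.2,.36,.01,.043,nm+' rail tenon+side')
    box(V,.38,.50,0.04,.16,.043,.06,nm+' offcut')
E
```

```text
top packer 148 ctr [ 638.3 -208.7] size [ 13.8 141.2] ang 6.44 pca deg 96.54 mean [ 0.6376 -0.2077  0.0822]
top board 2931 ctr [ 590.5 -250.3] size [296.9 376.4] ang 89.74 pca deg 101.96 mean [ 0.5815 -0.2277  0.0176]
top fence+stop 657 ctr [ 670.7 -217.4] size [328.9 308.5] ang 4.05 pca deg 134.96 mean [ 0.6954 -0.1843  0.0348]
top racktop 801 ctr [604.8 152.6] size [160.1 220.3] ang 85.26 pca deg 150.73 mean [0.6248 0.1369 0.0398]
top thick 219 ctr [687.9 135.1] size [138.3  20.8] ang 88.24 pca deg 88.19 mean [0.6874 0.1361 0.0763]
top thin 89 ctr [587.6 143.2] size [139.3   8.5] ang 88.98 pca deg 88.95 mean [0.5875 0.1446 0.0756]
top rail top 479 ctr [497.2 285.6] size [ 49.7 151.9] ang 15.21 pca deg 105.14 mean [0.4939 0.2929 0.0501]
top rail tenon+side 140 ctr [484.4 283.1] size [162.8 125.8] ang 69.55 pca deg 110.67 mean [0.4914 0.2707 0.0295]
top offcut 296 ctr [454.5  95.1] size [46.8 77.8] ang 0.08 pca deg 88.0 mean [0.455  0.0948 0.0497]
side packer 157 ctr [ 637.4 -208.4] size [ 12.3 143.8] ang 6.45 pca deg 96.29 mean [ 0.6359 -0.2015  0.0829]
side board 2595 ctr [ 585.7 -221.3] size [179.4 261.1] ang 5.69 pca deg 99.58 mean [ 0.5764 -0.2236  0.0197]
side fence+stop 885 ctr [ 686.1 -221.1] size [300.  312.6] ang 5.44 pca deg 133.01 mean [ 0.6777 -0.1696  0.0353]
side racktop 1480 ctr [606.9 144.8] size [149.5 216.1] ang 85.74 pca deg 156.58 mean [0.6218 0.1407 0.0408]
side thick 403 ctr [687.2 135.3] size [143.8  20. ] ang 88.49 pca deg 88.6 mean [0.6859 0.1397 0.0769]
side thin 174 ctr [587.1 142.5] size [144.9   7. ] ang 88.58 pca deg 88.65 mean [0.5862 0.1466 0.0759]
side rail top 1148 ctr [496.  285.7] size [ 47.9 152.2] ang 15.0 pca deg 105.61 mean [0.4927 0.2974 0.0508]
side rail tenon+side 128 ctr [500.5 287.8] size [ 36.5 155.2] ang 21.96 pca deg 108.11 mean [0.4744 0.3436 0.0279]
side offcut 511 ctr [454.8  94.8] size [85.1 48.3] ang 88.88 pca deg 88.57 mean [0.4547 0.0985 0.051 ]
```

send_rows:
  deltas: [0,0,0,0,0,-6.9,1,0,0,0,0,0,-6.9,1,0,0,0,0,0,-6.9,1,0,0,0,0,0,-6.9,1,0,0,0,0,0,-6.9,1,0,0,0,0,0,-6.9,1,0,0,0,0,0,-6.9,1,0,0,0,0,0,-6.9,1,0,0,0,0,0,-6.9,1,0,0,0,0,0,-6.9,1,0,0,0,0,0,-6.9,1,0,0,0,0,0,0,1]

```text
clock: 1.15
tcp_pos: [0.1911, -0.5155, 0.231]
ee_rot: [-0.0, 0.998, 0.056, -0.0]
wrist_force: [0.8, -0.6, -0.4]
width: 1.002
```

send_rows:
  deltas: [3.6,-1.9,0,0,0,0,1,3.6,-1.9,0,0,0,0,1,3.6,-1.9,0,0,0,0,1,3.6,-1.9,0,0,0,0,1,3.6,-1.9,0,0,0,0,1,3.6,-1.9,0,0,0,0,1,3.6,-1.9,0,0,0,0,1,3.6,-1.9,0,0,0,0,1,3.6,-1.9,0,0,0,0,1,3.6,-1.9,0,0,0,0,1,3.6,-1.9,0,0,0,0,1,3.6,-1.9,0,0,0,0,1]

```text
clock: 2.15
tcp_pos: [0.5972, -0.2406, 0.2311]
ee_rot: [-0.0, 0.999, 0.052, -0.0]
wrist_force: [0.3, -1.0, 0.3]
width: 1.004
```

send_rows:
  deltas: [2.2,-1.4,0,0,0,0,1,2.2,-1.3,0,0,0,0,1,0,0,0,0,0,0,1,0,0,0,0,0,0,1]

```text
clock: 2.48
tcp_pos: [0.6372, -0.2093, 0.2304]
ee_rot: [-0.0, 0.999, 0.054, -0.001]
wrist_force: [-0.3, -0.2, -0.7]
width: 1.001
```

```bash
cat >> h.py <<'E'
def shot(n,tag):
    c=vision.camera(n); save(tag+'.png',c['img']); np.savez(''+tag+'.npz',**{k:c[k] for k in('img','depth','mtx','pose')}); return c
def st():
    s=bot.get_state(); q=s['ee_rot']; 
    from scipy.spatial.transform import Rotation as R
    M=R.from_quat([q[1],q[2],q[3],q[0]]).as_matrix()
    print('t',round(s['clock'],2),'tcp',(s['tcp_pos']*1000).round(1),'xang',round(np.degrees(np.arctan2(M[1,0],M[0,0])),2),'z',M[:,2].round(4),'F',s['wrist_force'].round(2),'M',s['moment'].round(2),'w',round(s['width'],3)); return s,M
E
python3 - <<'E'
from h import *
c=shot('wrist','w1'); s,M=st()
E
```

```text
t 2.53 tcp [ 636.4 -210.3  230.6] xang 6.16 z [-1.4e-03  1.0e-04 -1.0e+00] F [-0.13 -0.2  -0.12] M [-0.02  0.04 -0.03] w 1.002
```

View pics/w1.png

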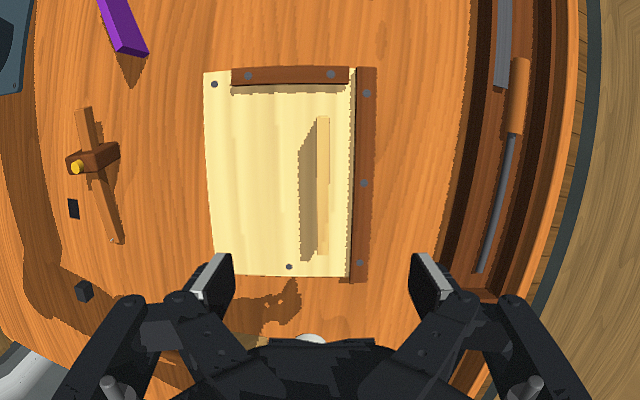

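The wrist view shows the board with the fence at cols 355–377, the end stop at (290,75) and the strip's top edge at cols 316–329, rows 116–255. I'll measure them in this view.

```bash
cat >> h.py <<'E'
def rect(Q,name=''):
    r=cv2.minAreaRect((Q[:,:2]*1000).astype(np.float32)); d=Q[:,:2]-Q[:,:2].mean(0); w,v=np.linalg.eigh(d.T@d); a=v[:,1]
    if a[1]<0:a=-a
    print(name,len(Q),'ctr',np.round(r[0],1),'size',np.round(r[1],1),'ang',round(r[2],2),'pca',round(np.degrees(np.arctan2(a[1],a[0])),2),'mean',(Q.mean(0)*1000).round(1))
def sel(W,x0,x1,y0,y1,z0,z1):
    P=W.reshape(-1,3); return P[(P[:,0]>x0)&(P[:,0]<x1)&(P[:,1]>y0)&(P[:,1]<y1)&(P[:,2]>z0)&(P[:,2]<z1)]
E
python3 - <<'E'
from h import *
c=load('w1'); W=cloud(c,True)
rect(sel(W,.55,.72,-.32,-.10,.074,.095),'packer')
rect(sel(W,.4,.76,-.37,-.05,.008,.026),'board')
f=sel(W,.4,.80,-.37,-.05,.028,.042)
# split fence and stop in approx board frame
y=np.radians(5.7); R=np.array([[np.cos(y),np.sin(y)],[-np.sin(y),np.cos(y)]])
B=sel(W,.4,.80,-.40,-.05,.008,.045); 
ctr=np.array([.591,-.222])
b=(B[:,:2]-ctr)@R.T
print('b ext',np.percentile(b,[0.3,99.7],axis=0).round(4))
fb=(f[:,:2]-ctr)@R.T
F=f[fb[:,0]>0.072]; S=f[(fb[:,0]<0.066)&(fb[:,1]>.09)]
rect(F,'fence'); rect(S,'stop')
for nm,Q in(('fence',F),('stop',S)): print(nm,np.percentile(Q[:,2],[5,50,95]).round(4))
print('fence b', np.percentile((F[:,:2]-ctr)@R.T,[0.5,50,99.5],axis=0).round(4).tolist())
print('stop b', np.percentile((S[:,:2]-ctr)@R.T,[0.5,50,99.5],axis=0).round(4).tolist())
E
```

```text
packer 1649 ctr [ 637.7 -209. ] size [ 11.4 138.7] ang 6.48 pca 96.23 mean [ 637.7 -206.3   83.4]
board 26069 ctr [ 585.2 -217.7] size [179.  260.9] ang 5.64 pca 99.99 mean [ 584.7 -214.    18.5]
b ext [[-0.0934 -0.1235]
 [ 0.1049  0.1341]]
fence 4311 ctr [ 680.8 -208. ] size [ 33.  259.7] ang 6.63 pca 95.97 mean [ 682.6 -196.6   34.3]
stop 1992 ctr [584.4 -97.5] size [120.3  20.9] ang 5.48 pca 5.36 mean [585.9 -97.5  34.4]
fence [0.033  0.0344 0.0356]
stop [0.033  0.0344 0.0359]
fence b [[0.0734, -0.1227], [0.0938, 0.0205], [0.1055, 0.1339]]
stop b [[-0.0537, 0.1145], [0.0077, 0.1244], [0.0659, 0.1348]]
```

send_rows:
  deltas: [0,0,3.5,0,0,-0.2,1,0,0,3.5,0,0,0,1,0,0,3.5,0,0,0,1,0,0,3.5,0,0,0,1,0,0,2.5,0,0,0,1,0,0,1.3,0,0,0,1,0,0,0,0,0,0,1,0,0,0,0,0,0,0,0,0,0,0,0,0,0,0,0,0,0,0,0,0,0,0,0,0,0,0,0,0,0,0,0,0,0,0]

```text
clock: 3.53
tcp_pos: [0.6374, -0.2109, 0.0549]
ee_rot: [0.001, 0.998, 0.056, 0.001]
wrist_force: [-0.3, 0.2, -0.4]
width: 0.301
```

send_rows:
  deltas: [0,0,0,0,0,0,0,0,0,0,0,0,0,0,0,0,0,0,0,0,0,0,0,0,0,0,0,0]

```text
clock: 3.87
tcp_pos: [0.6372, -0.2107, 0.0543]
ee_rot: [0.0, 0.998, 0.056, 0.001]
wrist_force: [-0.8, -0.0, 5.6]
width: 0.125
```

```bash
python3 - <<'E'
from h import *
c=shot('wrist','w2'); s,M=st()
c=shot('side','s2'); save('s2c.png',cv2.resize(c['img'][100:260,200:400],None,fx=3.5,fy=3.5,interpolation=cv2.INTER_CUBIC))
E
```

```text
t 3.92 tcp [ 637.1 -210.7   54.3] xang 6.44 z [ 1.3e-03 -7.0e-04 -1.0e+00] F [-0.05 -0.27  5.76] M [0.1  0.09 0.06] w 0.131
```

View pics/w2.png

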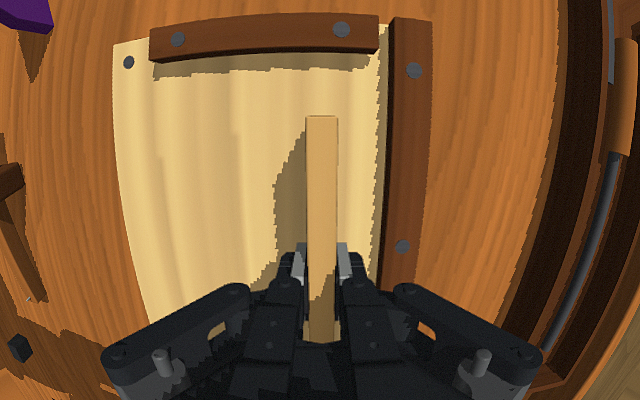

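View pics/s2c.png

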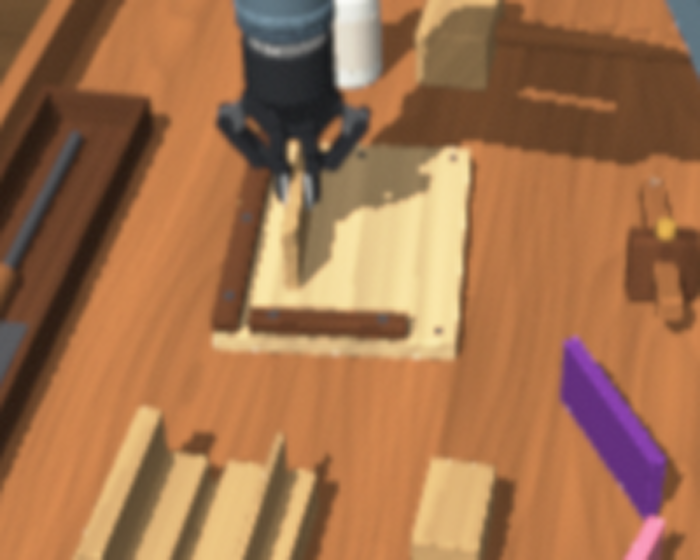

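send_rows:
  deltas: [0,0,-1,0,0,0,0,0,0,-3,0,0,0,0,0,0,-3.5,0,0,0,0,0,0,-3.5,0,0,0,0,0,0,-3.5,0,0,0,0,0,-2,0,0,0,0,0,0,-3.5,0,0,0,1.0,0,0,-3.5,0,0,0,1.0,0,0,-3.5,0,0,0,1.0,0,0,-3.5,0,0,0,1.0,0,0,-3.5,0,0,0,1.0,0,0,-3.5,0,0,0,1.0,0]

```text
clock: 4.97
tcp_pos: [0.6192, 0.0203, 0.1985]
ee_rot: [-0.0, 1.0, 0.003, -0.0]
wrist_force: [0.2, -0.5, -0.2]
width: 0.129
```

send_rows:
  deltas: [0,-3.5,0,0,0,1.0,0,0,-3.5,0,0,0,0.9,0,-0.5,-3.5,0,0,0,0,0,-0.5,-2,0,0,0,0,0,0,0,0,0,0,0,0,0,0,0,0,0,0,0]

```text
clock: 5.47
tcp_pos: [0.6109, 0.1452, 0.1984]
ee_rot: [0.0, 1.0, -0.011, -0.0]
wrist_force: [-0.4, -0.5, -0.3]
width: 0.13
```

```bash
python3 - <<'E'
from h import *
c=shot('wrist','w3'); s,M=st()
E
```

```text
t 5.52 tcp [611.3 144.  198.3] xang -1.4 z [-3.e-04 -7.e-04 -1.e+00] F [ 0.83 -0.28 -0.54] M [-0.04  0.    0.06] w 0.128
```

View pics/w3.png

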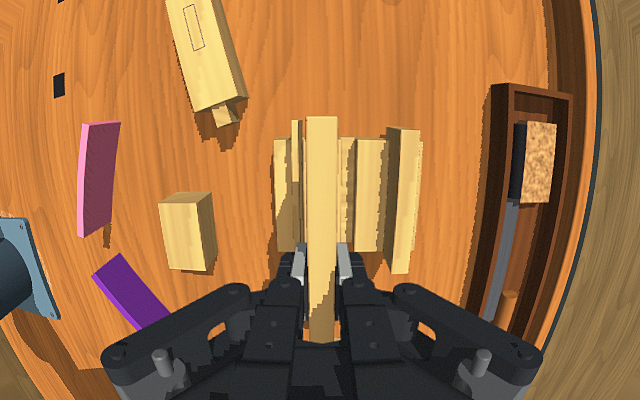

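```bash
python3 - <<'E'
from h import *
c=load('w3'); save('w3c.png',cv2.resize(c['img'][105:255,260:435],None,fx=4,fy=4,interpolation=cv2.INTER_CUBIC))
W=cloud(c,True)
rect(sel(W,.60,.64,.05,.26,.12,.30),'held')
for y in (.10,.12,.14,.16,.18):
    P=W[:, :].reshape(-1,3); m=(abs(P[:,1]-y)<.002)&(P[:,0]>.55)&(P[:,0]<.73)&(P[:,2]<.1)&(P[:,2]>-.01)
    Q=P[m]; Q=Q[np.argsort(Q[:,0])]
    print(y,[(int(a*1000),int(b*1000)) for a,_,b in Q[::3]])
E
```

```text
held 21400 ctr [619.1 166.5] size [ 39.9 103.1] ang 5.73 pca 95.29 mean [616.1 162.9 258.3]
0.1 [(550, 0), (551, 0), (552, 0), (553, 0), (554, 0), (562, 40), (563, 39), (564, 41), (565, 40), (566, 39), (567, 40), (568, 40), (568, 39), (569, 40), (570, 40), (571, 40), (572, 41), (573, 40), (574, 39), (575, 38), (575, 42), (576, 40), (577, 40), (578, 40), (579, 40), (584, 76), (584, 76), (584, 77), (588, 11), (589, 35), (589, 53), (589, 72), (589, 12), (592, 39), (592, 40), (593, 40), (624, 40), (625, 40), (626, 41), (627, 41), (629, 39), (631, 11), (632, 13), (634, 12), (635, 12), (636, 13), (636, 11), (637, 12), (638, 12), (639, 12), (639, 12), (640, 10), (642, 11), (643, 12), (643, 30), (643, 28), (643, 15), (644, 40), (644, 28), (645, 41), (645, 40), (646, 39), (647, 40), (648, 39), (649, 40), (651, 40), (651, 39), (652, 40), (653, 39), (654, 40), (655, 40), (655, 39), (656, 39), (657, 40), (658, 39), (659, 40), (660, 40), (661, 40), (661, 39), (662, 39), (663, 40), (664, 40), (665, 40), (666, 40), (667, 41), (668, 39), (669, 40), (670, 40), (671, 42), (671, 40), (672, 40), (673, 4
[... 6870 characters left out ...]
(670, 39), (671, 41), (672, 41), (672, 40), (673, 40), (674, 40), (675, 41), (675, 39), (676, 39), (679, 32), (679, 62), (679, 57), (679, 44), (679, 53), (679, 76), (679, 47), (679, 47), (679, 71), (679, 42), (679, 71), (680, 63), (680, 32), (680, 41), (680, 78), (680, 31), (680, 77), (680, 62), (680, 65), (681, 77), (681, 76), (682, 77), (682, 78), (683, 77), (684, 77), (684, 76), (684, 77), (685, 77), (686, 78), (686, 76), (687, 77), (687, 76), (688, 77), (689, 78), (689, 77), (690, 77), (691, 77), (691, 77), (692, 78), (692, 78), (693, 77), (694, 77), (694, 77), (695, 77), (695, 77), (696, 77), (696, 77), (697, 76), (710, 39), (710, 40), (711, 40), (713, 39), (727, 0), (728, 0), (729, 1)]
```

View pics/w3c.png

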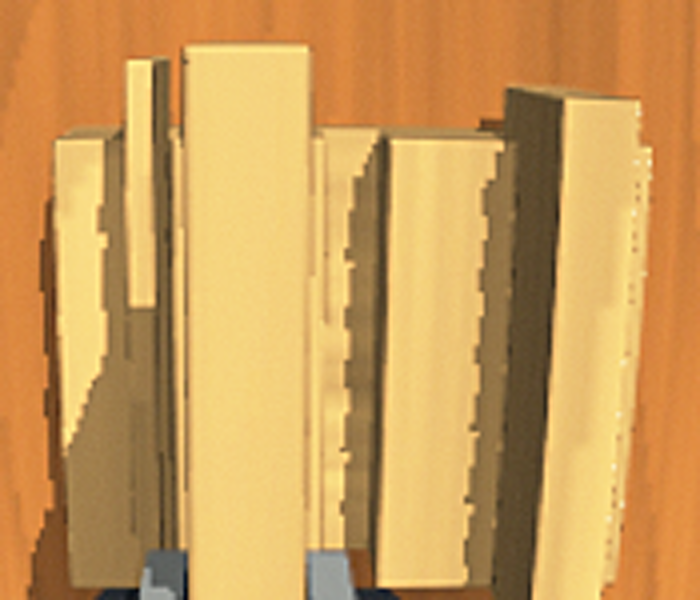

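Crop: the empty groove lies between the left land's edge, near crop col 325, and the right land's edge, near crop col 385. The held strip is at cols 185–310. I'll fit lines to the groove edges and to the held strip.

```bash
cat > fitrack.py <<'E'
from h import *
def fit(x,y,name,y0=.14):
    x=np.asarray(x);y=np.asarray(y); k=np.ones(len(x),bool)
    for _ in range(3):
        p=np.polyfit(y[k]-y0,x[k],1); r=x-np.polyval(p,y-y0); k=abs(r)<2.5*np.std(r[k])+1e-5
    print(name,len(x),'x(y0)',round(p[1]*1000,2),'slope deg',round(np.degrees(np.arctan(p[0])),2),'std',round(np.std(r[k])*1000,2)); return p
def edges(W,x0,x1,zc,pick,y0=.085,y1=.195,zt=.004,step=.004):
    X=[];Y=[]
    for y in np.arange(y0,y1,step):
        Q=sel(W,x0,x1,y-.002,y+.002,zc-zt,zc+zt)
        if len(Q)>2:
            X.append(pick(Q[:,0])); Y.append(y)
    return X,Y
E
python3 - <<'E'
from fitrack import *
c=load('w3'); W=cloud(c,True)
a=fit(*edges(W,.600,.637,.040,np.max),'groove left edge')
b=fit(*edges(W,.638,.660,.040,np.min),'groove right edge')
Q=sel(W,.638,.650,.085,.195,.016,.036); fit(Q[:,0],Q[:,1],'right wall')
Q=sel(W,.670,.684,.085,.195,.045,.074); fit(Q[:,0],Q[:,1],'thick left face')
fit(*edges(W,.550,.575,.040,np.min),'rack near edge'); fit(*edges(W,.697,.722,.040,np.max),'rack far edge (maybe occl)')
Q=sel(W,.645,.676,.02,.26,.035,.045); print('land y ext',np.percentile(Q[:,1],[.5,99.5]).round(4)); rect(Q,'land')
# held packer top
Q=sel(W,.59,.64,.05,.26,.219,.237); print('held',len(Q),Q[:,2].mean().round(4), 'y ext',Q[:,1].min().round(4),Q[:,1].max().round(4))
l=fit(*edges(W,.59,.64,.227,np.min,.15,.21,.006),'held left',.18); r=fit(*edges(W,.59,.64,.227,np.max,.15,.21,.006),'held right',.18)
E
```

```text
groove left edge 28 x(y0) 629.46 slope deg 1.41 std 0.34
groove right edge 28 x(y0) 645.38 slope deg 1.51 std 0.22
right wall 262 x(y0) 645.17 slope deg 1.43 std 0.5
thick left face 773 x(y0) 678.88 slope deg 1.34 std 0.37
rack near edge 28 x(y0) 563.23 slope deg 1.23 std 0.62
rack far edge (maybe occl) 27 x(y0) 712.04 slope deg 1.51 std 0.52
land y ext [0.0741 0.1922]
land 3313 ctr [660.5 132.7] size [ 31.  119.2] ang 0.02 pca 89.56 mean [660.4 135.9  40.4]
held 8006 0.2279 y ext 0.1138 0.2172
held left 15 x(y0) 605.71 slope deg 1.09 std 0.16
held right 15 x(y0) 619.24 slope deg -8.85 std 3.43
```

send_rows:
  deltas: [1.6,0.6,0,0,0,0,0,1.0,0.6,0,0,0,0,0,0,0,3,0,0,0,0,0,0,3,0,0,0,0,0,0,3,0,0,0,0,0,0,1.8,0,0,0,0,0,0,0,0,0,0,0,0,0,0,0,0,0,0]

```text
clock: 6.18
tcp_pos: [0.637, 0.1297, 0.0894]
ee_rot: [0.0, 1.0, -0.014, -0.001]
wrist_force: [0.6, 0.1, 0.0]
width: 0.129
```

```bash
python3 - <<'E'
from fitrack import *
c=shot('wrist','w4'); s,M=st()
sd=shot('side','s4'); save('s4c.png',cv2.resize(sd['img'][180:320,200:340],None,fx=4,fy=4,interpolation=cv2.INTER_CUBIC))
save('w4c.png',cv2.resize(c['img'][60:290,230:430],None,fx=3.4,fy=2.6,interpolation=cv2.INTER_CUBIC))
W=cloud(c,True)
P=sel(W,.60,.68,.05,.26,.09,.15); print('held top z',np.median(P[:,2]).round(4)); zt=np.median(P[:,2])
Q=sel(W,.60,.68,.13,.24,zt-.004,zt+.004); print(len(Q),np.percentile(Q[:,1],[.5,99.5]).round(4))
fit(*edges(W,.62,.66,zt,np.min,.165,.20,.004),'held left',.14); fit(*edges(W,.62,.66,zt,np.max,.165,.20,.004),'held right',.14)
fit(*edges(W,.570,.636,.040,np.max,.15,.195),'visible left land max'); fit(*edges(W,.638,.67,.040,np.min,.15,.195),'visible right land min')
E
```

```text
t 6.23 tcp [638.2 130.   91.1] xang -1.56 z [ 8.e-04 -1.e-04 -1.e+00] F [-0.17 -0.07  0.01] M [0.02 0.   0.03] w 0.128
held top z 0.1196
5682 [0.1305 0.2008]
held left 9 x(y0) 631.17 slope deg 1.72 std 0.12
held right 9 x(y0) 643.34 slope deg 1.35 std 0.2
visible left land max 12 x(y0) 626.5 slope deg 2.16 std 0.05
visible right land min 12 x(y0) 647.69 slope deg 0.62 std 0.31
```

View pics/w4c.png

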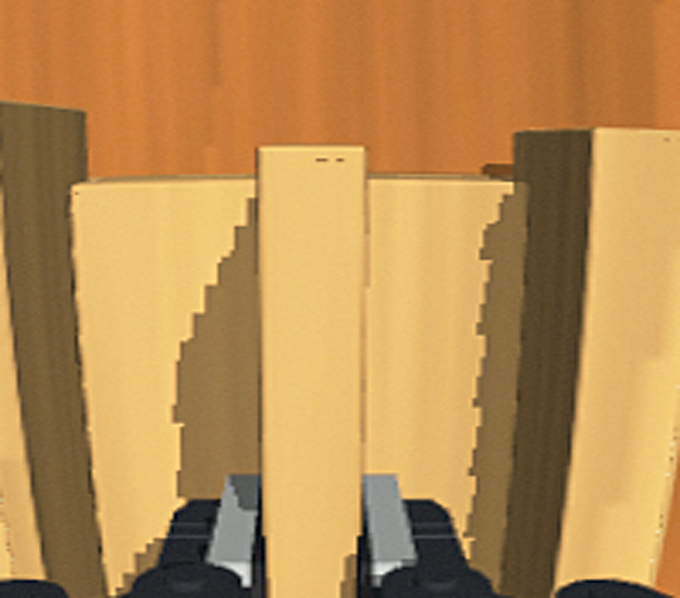

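View pics/s4c.png

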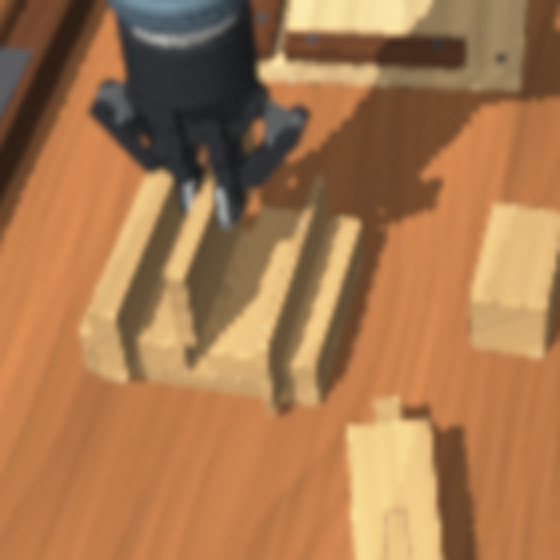

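The held strip is centred at x=637.2 at y=0.14 with slope 1.5°, and the groove centre is about 637.4 with slope 1.43°. That is aligned within a few tenths of a millimetre. I'll descend gently into the groove.

send_rows:
  deltas: [0.02,0,0.8,0,0,0,0,0,0,0.4,0,0,0,0,0,0,0.4,0,0,0,0,0,0,0.4,0,0,0,0,0,0,0,0,0,0,0]

```text
clock: 6.7
tcp_pos: [0.6367, 0.1313, 0.0694]
ee_rot: [0.0, 1.0, -0.013, -0.001]
wrist_force: [-0.3, 0.1, -1.1]
width: 0.131
```

```bash
python3 - <<'E'
from fitrack import *
s,M=st()
E
```

```text
t 6.7 tcp [636.7 131.3  69.4] xang -1.46 z [-0.0015 -0.     -1.    ] F [-0.33  0.1  -1.13] M [0.   0.01 0.03] w 0.131
```

send_rows:
  deltas: [0,0,0.5,0,0,0,0,0,0,0.5,0,0,0,0,0,0,0.5,0,0,0,0,0,0,0.4,0,0,0,0,0,0,0.2,0,0,0,0,0,0,0,0,0,0,0]

```text
clock: 7.2
tcp_pos: [0.6372, 0.1313, 0.0488]
ee_rot: [-0.0, 1.0, -0.013, -0.0]
wrist_force: [0.2, -0.0, -1.2]
width: 0.127
```

```bash
python3 - <<'E'
from fitrack import *
c=shot('wrist','w5'); s,M=st()
W=cloud(c,True)
P=sel(W,.60,.66,.14,.24,.06,.11); print('held top z',np.median(P[:,2]).round(4))
E
```

```text
t 7.25 tcp [637.3 131.3  49.1] xang -1.47 z [-3.e-04 -0.e+00 -1.e+00] F [0.22 0.27 0.07] M [ 0.01 -0.01 -0.06] w 0.131
held top z 0.0784
```

send_rows:
  deltas: [0,0,0.1,0,0,0,0,0,0,0.05,0,0,0,0,0,0,0,0,0,0,0,0,0,0,0,0,0,0.4,0,0,0,0,0,0,0.4,0,0,0,0,0,0,0.4,0,0,0,0,0,0,0.4,0,0,0,0,0,0,0.4]

```text
clock: 7.92
tcp_pos: [0.6374, 0.1312, 0.0478]
ee_rot: [0.0, 1.0, -0.013, -0.0]
wrist_force: [0.3, 0.2, 0.0]
width: 0.404
```

```bash
python3 - <<'E'
from fitrack import *
c=shot('wrist','w6'); s,M=st()
W=cloud(c,True)
P=sel(W,.60,.66,.14,.24,.06,.11); zt=np.median(P[:,2]); print('packer top z',zt.round(4))
fit(*edges(W,.62,.66,zt,np.min,.15,.198,.004),'left',.14); fit(*edges(W,.62,.66,zt,np.max,.15,.198,.004),'right',.14)
E
```

```text
t 7.97 tcp [637.4 131.2  47.8] xang -1.47 z [-1.e-04  0.e+00 -1.e+00] F [ 0.34  0.23 -0.28] M [ 0.06  0.03 -0.02] w 0.399
packer top z 0.0776
left 13 x(y0) 631.85 slope deg 1.54 std 0.12
right 13 x(y0) 643.61 slope deg 1.75 std 0.16
```

View pics/w6.png

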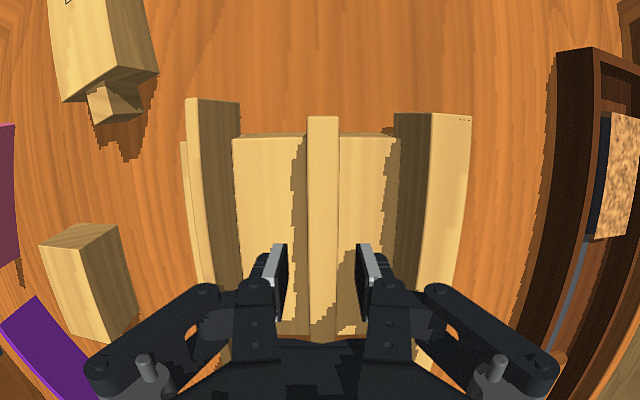

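The strip stands in the groove with its top at z 77.6 mm and centre x 637.7, and the jaws are clear at cols 275–375. I'll rise straight up, then move over the rail.

send_rows:
  deltas: [0,0,-1,0,0,0,0.4,0,0,-3.5,0,0,0,0.4,0,0,-3.5,0,0,0,0.4,0,0,-3.5,0,0,0,0.4,0,0,-3.5,0,0,0,1,-2.45,-2.7,0,0,0,0,1,-2.45,-2.7,0,0,0,0,1,-2.45,-2.7,0,0,0,0,1,-2.45,-2.7,0,0,0,0,1,-2.45,-2.7,0,0,0,0,1,-2.45,-2.7,0,0,0,0,1,0,0,0,0,0,-5.5,1]

```text
clock: 8.97
tcp_pos: [0.4898, 0.3016, 0.199]
ee_rot: [-0.001, 0.999, 0.037, -0.001]
wrist_force: [-0.1, 0.0, -0.5]
width: 1.001
```

send_rows:
  deltas: [0,0,0,0,0,-5.5,1,0,0,0,0,0,-5.5,1,0,0,0,0,0,0,1,0,0,0,0,0,0,1]

```text
clock: 9.3
tcp_pos: [0.4946, 0.2971, 0.1985]
ee_rot: [-0.0, 0.992, 0.129, 0.0]
wrist_force: [-0.2, -0.4, 0.2]
width: 1.003
```

```bash
python3 - <<'E'
from fitrack import *
c=shot('wrist','w7'); s,M=st()
sd=shot('side','s7'); save('s7c.png',cv2.resize(sd['img'][180:340,200:360],None,fx=3.5,fy=3.5,interpolation=cv2.INTER_CUBIC))
W=cloud(c,True)
Q=sel(W,.40,.60,.18,.40,.044,.058); rect(Q,'rail top')
S=cloud(sd); Q=sel(S,.61,.66,.03,.24,.066,.09); rect(Q,'packer side view')
E
```

```text
t 9.35 tcp [494.7 296.9 198.3] xang 14.85 z [ 5.e-04  2.e-04 -1.e+00] F [ 0.87 -0.04  0.52] M [-0.02 -0.01 -0.04] w 1.001
rail top 6557 ctr [514.1 262.5] size [ 81.4 214.9] ang 31.49 pca 111.27 mean [494.9 296.3  50.4]
packer side view 223 ctr [637.  132.3] size [143.7  13.4] ang 88.44 pca 88.88 mean [636.6 145.3  76.8]
```

View pics/w7.png

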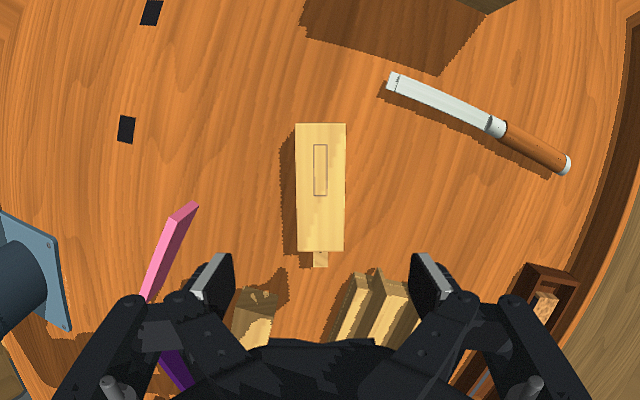

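View pics/s7c.png

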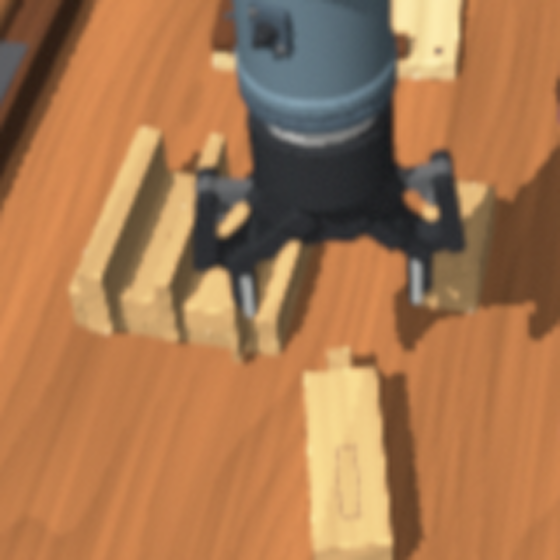

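The rail is at pixels (296–346, 123–252), with its tenon at (320,258) towards the gripper and its pencilled mortise at (320,170). The side view confirms the strip in the middle groove. Next I'll refine the rail pose.

```bash
python3 - <<'E'
from fitrack import *
c=load('w7'); W=cloud(c,True); M=W[100:256,280:362]
Q=sel(M,.40,.60,.15,.40,.046,.056); rect(Q,'rail top'); r=cv2.minAreaRect((Q[:,:2]*1000).astype(np.float32)); print(cv2.boxPoints(r).round(1).tolist())
T=W[252:272,305:335].reshape(-1,3); T=T[(T[:,2]>.02)&(T[:,2]<.06)]; print('tenon z',np.percentile(T[:,2],[5,50,95]).round(4),len(T))
E
```

```text
rail top 6357 ctr [493.7 295.6] size [ 48.6 130.4] ang 14.98 pca 104.98 mean [492.7 299.2  50.4]
[[453.3999938964844, 352.29998779296875], [487.1000061035156, 226.39999389648438], [534.0, 238.89999389648438], [500.29998779296875, 364.8999938964844]]
tenon z [0.0423 0.0435 0.0447] 225
```

send_rows:
  deltas: [-0.1,0.1,3.5,0,0,-0.1,1,0,0,3.5,0,0,0,1,0,0,3.5,0,0,0,1,0,0,3.5,0,0,0,1,0,0,2.5,0,0,0,1,0,0,1.3,0,0,0,1,0,0,0,0,0,0,1,0,0,0,0,0,0,0,0,0,0,0,0,0,0,0,0,0,0,0,0,0,0,0,0,0,0,0,0,0,0,0,0,0,0,0]

```text
clock: 10.4
tcp_pos: [0.4953, 0.2962, 0.0218]
ee_rot: [-0.0, 0.991, 0.131, 0.002]
wrist_force: [0.2, -0.4, 6.9]
width: 0.551
```

send_rows:
  deltas: [0,0,0,0,0,0,0,0,0,0,0,0,0,0,0,0,0,0,0,0,0]

```text
clock: 10.65
tcp_pos: [0.4953, 0.2962, 0.0217]
ee_rot: [-0.0, 0.991, 0.132, 0.002]
wrist_force: [-0.3, 0.3, 6.8]
width: 0.549
```

```bash
python3 - <<'E'
from fitrack import *
c=shot('wrist','w8'); s,M=st()
W=cloud(c,True); Q=sel(W[60:240,230:410],.40,.60,.15,.40,.046,.056); print('top z',np.median(Q[:,2]).round(4), (Q[:,1].max()*1000).round(1))
sd=shot('side','s8'); save('s8c.png',cv2.resize(sd['img'][200:370,230:400],None,fx=3.4,fy=3.4,interpolation=cv2.INTER_CUBIC))
E
```

```text
t 10.7 tcp [495.2 296.2  21.7] xang 15.11 z [ 0.0034  0.0012 -1.    ] F [-0.35 -0.28  6.35] M [-0.08  0.19  0.  ] w 0.549
top z 0.0504 364.7
```

View pics/w8.png

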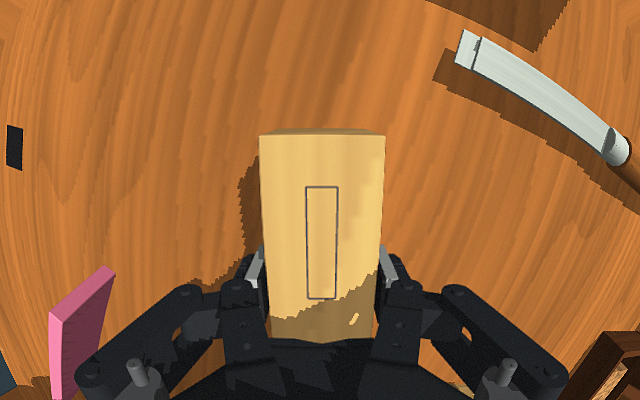

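View pics/s8c.png

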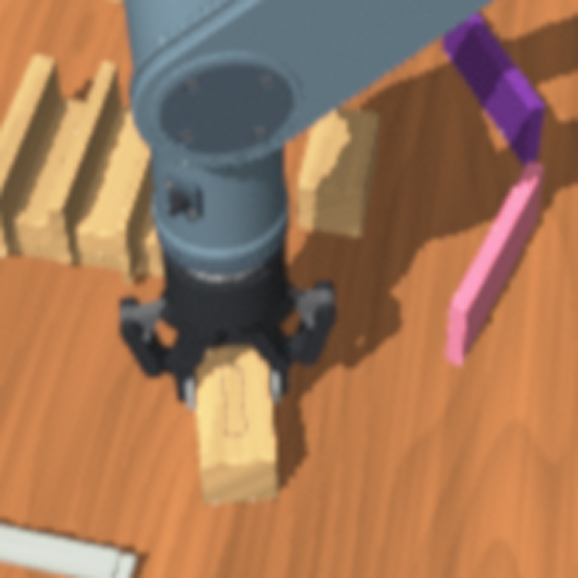

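send_rows:
  deltas: [0,0,-1,0,0,0,0,0,0,-3.7,0,0,0,0,0,0,-3.7,0,0,0,0,0,0,-3.7,0,0,0,0,0,0,-3.7,0,0,0,0,0,2,0,0,0,0,0,0,4,0,0,0,0,0,0,4,0,0,0,0,0,0,4,0,0,0,0,0,0,4,0,0,0,0,0,0,4,0,0,0,0,0,0,4,0,0,0,0,0]

```text
clock: 11.75
tcp_pos: [0.5615, 0.043, 0.1785]
ee_rot: [-0.0, 0.991, 0.132, 0.0]
wrist_force: [0.5, 0.5, -1.7]
width: 0.55
```

send_rows:
  deltas: [0.1,4,0,0,0,0,0,0.1,4,0,0,0,0,0,0.1,4,0,0,0,0,0,0.1,4,0,0,0,0,0,0.1,4,0,0,0,0,0,0.2,3,0,0,0,0,0,0.1,0.8,0,0,0,4.7,0,0,0,0,0,0,4.7,0,0,0,0,0,0,0,0,0,0,0,0,0,0,0,0]

```text
$.deltas: bad value
```

```bash
python3 - <<'E'
from fitrack import *
c=shot('wrist','w9'); s,M=st()
E
```

```text
t 11.8 tcp [564.2  35.3 178.6] xang 14.92 z [ 0.0026 -0.0057 -1.    ] F [ 3.6  -6.12 -1.36] M [-0.33 -0.16  0.04] w 0.55
```

View pics/w9.png

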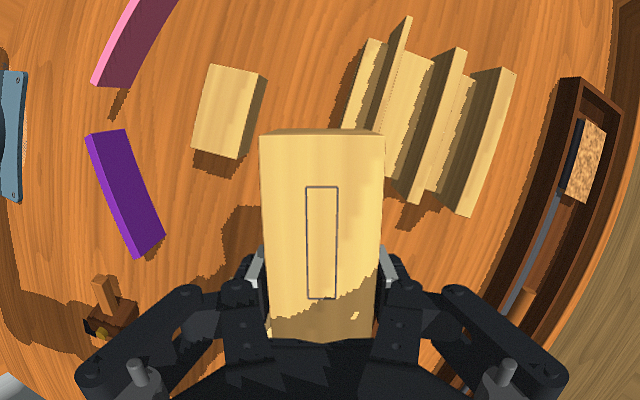

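The second move was refused because my row count was wrong. The first ended at (564, 35, 179), so I'm sending the rest with the distance recalculated.

send_rows:
  deltas: [0.15,3.8,0,0,0,0,0,0.15,3.8,0,0,0,0,0,0.15,3.8,0,0,0,0,0,0.15,3.8,0,0,0,0,0,0.15,3.8,0,0,0,0,0,0.15,3.8,0,0,0,0,0,0,0,0,0,0,4.6,0,0,0,0,0,0,4.6,0,0,0,0,0,0,0,0,0,0,0,0,0,0,0,0,0,0,0,0,0,0]

```text
clock: 12.72
tcp_pos: [0.6297, -0.1723, 0.1781]
ee_rot: [-0.0, 0.999, 0.053, -0.0]
wrist_force: [-1.3, 0.4, -1.1]
width: 0.553
```

```bash
python3 - <<'E'
from fitrack import *
c=shot('wrist','w10'); s,M=st()
W=cloud(c,True)
zt=s['tcp_pos'][2]+.028
Q=sel(W[60:250,230:410],.55,.72,-.25,-.05,zt-.006,zt+.006); print('rail top z',np.median(Q[:,2]).round(4)); rect(Q,'rail top part')
# fence & stop faces
y=np.radians(5.65); xh=np.array([np.cos(y),np.sin(y)]); yh=np.array([-np.sin(y),np.cos(y)]); o=np.array([.5962,-.2163])
F=sel(W,.5,.80,-.40,-.02,.030,.039); b=np.stack([(F[:,:2]-o)@xh,(F[:,:2]-o)@yh],1)
fe=[];
for t in np.arange(-.10,.12,.006):
    m=(abs(b[:,1]-t)<.003)&(b[:,0]>.065)
    if m.sum()>3: fe.append((t,b[m,0].min()))
fe=np.array(fe); print('fence edge',len(fe),np.polyfit(fe[:,0],fe[:,1],1).round(5),np.median(fe[:,1]).round(4))
se=[]
for t in np.arange(-.055,.06,.006):
    m=(abs(b[:,0]-t)<.003)&(b[:,1]>.10)
    if m.sum()>3: se.append((t,b[m,1].min()))
se=np.array(se); print('stop edge',len(se),np.polyfit(se[:,0],se[:,1],1).round(5),np.median(se[:,1]).round(4))
E
```

```text
t 12.77 tcp [ 629.8 -172.2  178.1] xang 6.08 z [ 0.  0. -1.] F [-0.3  -0.95 -1.23] M [ 0.01 -0.    0.01] w 0.547
rail top z 0.2068
rail top part 14260 ctr [ 625.2 -130.9] size [48.4 47.1] ang 6.0 pca 3.26 mean [ 625.  -129.4  206.7]
fence edge 23 [-0.12626  0.09868] 0.0971
stop edge 20 [0.00641 0.10987] 0.11
```

View pics/w10.png

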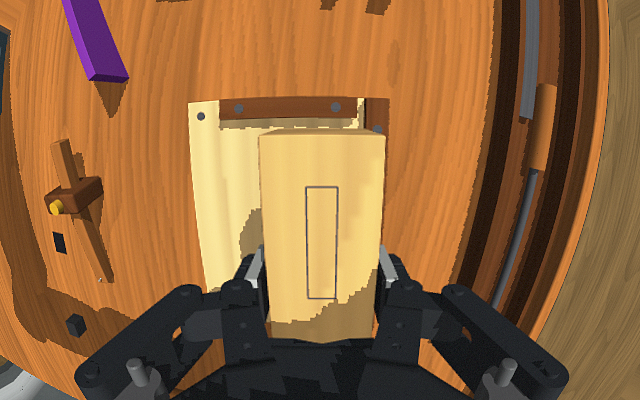

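```bash
python3 - <<'E'
from fitrack import *
c=load('w1'); W=cloud(c,True)
y=np.radians(5.65); xh=np.array([np.cos(y),np.sin(y)]); yh=np.array([-np.sin(y),np.cos(y)]); o=np.array([.5962,-.2163])
def B(P): return np.stack([(P[:,:2]-o)@xh,(P[:,:2]-o)@yh],1)
def scan(P,axis,ts,lo,hi,pick,name):
    b=B(P); out=[]
    for t in ts:
        m=(abs(b[:,axis]-t)<.002)&(b[:,1-axis]>lo)&(b[:,1-axis]<hi)
        if m.sum()>2: out.append((t,pick(b[m,1-axis])))
    out=np.array(out); x,yv=out[:,0],out[:,1]; k=np.ones(len(x),bool)
    for _ in range(4):
        p=np.polyfit(x[k],yv[k],1); r=yv-np.polyval(p,x); k=abs(r)<2.5*np.std(r[k])+1e-5
    print(name,k.sum(),'at0',round(p[1]*1000,2),'slope deg',round(np.degrees(p[0]),2))
top=sel(W,.45,.76,-.42,-.02,.030,.039); base=sel(W,.45,.76,-.42,-.02,.014,.023)
scan(top,1,np.arange(-.11,.125,.004),.065,.085,np.min,'fence face(z34)')
scan(base,1,np.arange(-.11,.10,.004),.06,.09,np.max,'fence foot(base max x)')
scan(base,1,np.arange(-.11,.12,.004),-.12,-.08,np.min,'board near edge')
scan(top,0,np.arange(-.05,.062,.004),.095,.12,np.min,'stop face(z34)')
scan(base,0,np.arange(-.05,.03,.004),.09,.12,np.max,'stop foot')
scan(base,0,np.arange(-.09,.07,.004),-.15,-.10,np.min,'board right edge')
scan(top,1,np.arange(-.11,.125,.004),.085,.12,np.max,'fence back edge')
# face points
Q=sel(W,.60,.72,-.36,-.08,.021,.031); b=B(Q); m=(b[:,0]>.07)&(b[:,0]<.085)&(abs(b[:,1])<.1); print(m.sum())
if m.sum()>20: p=np.polyfit(b[m,1],b[m,0],1); print('fence face pts',p[1]*1000,np.degrees(p[0]))
m=(b[:,1]>.10)&(b[:,1]<.118)&(b[:,0]<.06); print(m.sum()); 
if m.sum()>20: p=np.polyfit(b[m,0],b[m,1],1); print('stop face pts',p[1]*1000,np.degrees(p[0]))
E
```

```text
fence face(z34) 54 at0 77.73 slope deg -0.13
fence foot(base max x) 53 at0 77.54 slope deg 0.04
board near edge 55 at0 -99.46 slope deg -0.12
stop face(z34) 28 at0 109.68 slope deg -0.26
stop foot 20 at0 109.75 slope deg 0.49
board right edge 36 at0 -129.42 slope deg 0.3
fence back edge 59 at0 99.29 slope deg 0.04
141
fence face pts 77.60279350172648 0.023053040448476475
30
stop face pts 109.53534772642494 0.048041309560012416
```

send_rows:
  deltas: [0.2,0.9,0,0,0,0.3,0,0,0,3.5,0,0,0,0,0,0,3.5,0,0,0,0,0,0,3.5,0,0,0,0,0,0,2,0,0,0,0,0,0,0.9,0,0,0,0,0,0,0,0,0,0,0,0,0,0,0,0,0,0]

```text
clock: 13.43
tcp_pos: [0.6336, -0.1822, 0.0444]
ee_rot: [0.0, 0.999, 0.049, 0.001]
wrist_force: [0.8, -0.4, -2.2]
width: 0.546
```

```bash
cat > brd.py <<'E'
from fitrack import *
y=np.radians(5.7); xh=np.array([np.cos(y),np.sin(y)]); yh=np.array([-np.sin(y),np.cos(y)]); o=np.array([.5958,-.2166])
def bf(p): return np.array([(p[:2]-o)@xh,(p[:2]-o)@yh])*1000
def report():
    s,M=st(); f=s['wrist_force']; print('board xy of tcp (home 54,45):',bf(s['tcp_pos']).round(1),'F board',round(f[:2]@xh,2),round(f[:2]@yh,2),'Fz',round(f[2],2)); return s,M
E
python3 - <<'E'
from brd import *
c=shot('wrist','w11'); s,M=report()
W=cloud(c,True); Q=sel(W[60:250,230:410],.55,.72,-.25,-.05,.06,.085); print('rail top z',np.median(Q[:,2]).round(4)); rect(Q,'top')
sd=shot('side','s11'); save('s11c.png',cv2.resize(sd['img'][90:260,220:390],None,fx=3.4,fy=3.4,interpolation=cv2.INTER_CUBIC))
E
```

```text
t 13.48 tcp [ 634.  -182.3   45.1] xang 5.65 z [ 0.0023 -0.0012 -1.    ] F [-0.12 -0.08 -1.63] M [ 0.07 -0.01 -0.02] w 0.551
board xy of tcp (home 54,45): [41.4 30.3] F board -0.13 -0.07 Fz -1.63
rail top z 0.0731
top 14312 ctr [ 629.3 -140.7] size [48.6 47.2] ang 5.41 pca 5.51 mean [ 629.1 -139.1   73.1]
```

View pics/s11c.png

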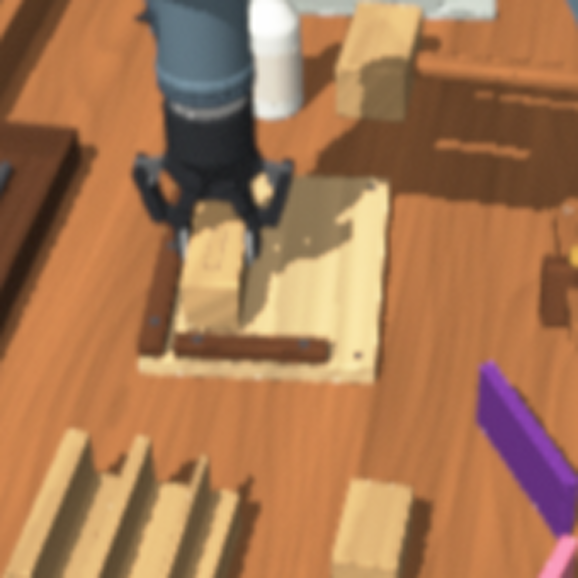

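View pics/w11.png

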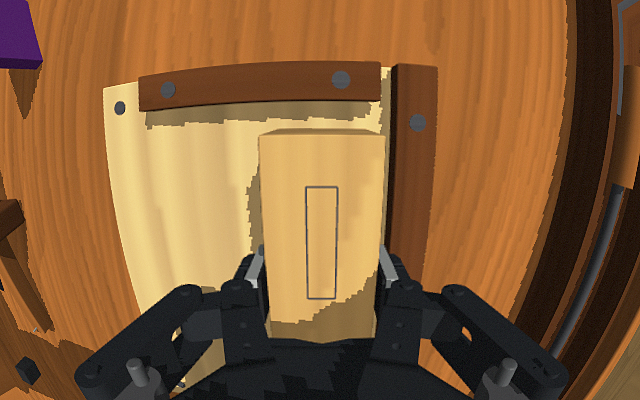

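send_rows:
  deltas: [0,0,0.3,0,0,-0.2,0,0,0,0.15,0,0,0,0,0,0,0,0,0,0,0,0,0,0,0,0,0,0]

```text
clock: 13.87
tcp_pos: [0.6332, -0.1819, 0.0397]
ee_rot: [0.0, 0.999, 0.051, 0.0]
wrist_force: [-0.6, -0.3, -1.0]
width: 0.551
```

```bash
python3 - <<'E'
from brd import *
c=shot('wrist','w12'); s,M=report()
W=cloud(c,True); Q=sel(W[60:250,230:410],.55,.72,-.25,-.05,.055,.085); print('rail top z',np.median(Q[:,2]).round(4)); rect(Q,'top')
E
```

```text
t 13.92 tcp [ 633.1 -181.9   39.7] xang 5.83 z [ 8.e-04 -3.e-04 -1.e+00] F [ 0.44  0.15 -0.59] M [ 0.01 -0.   -0.06] w 0.554
board xy of tcp (home 54,45): [40.6 30.9] F board 0.46 0.11 Fz -0.59
rail top z 0.0685
top 14328 ctr [ 628.8 -140.2] size [48.7 46.9] ang 5.67 pca 5.06 mean [ 628.6 -138.8   68.4]
```

send_rows:
  deltas: [0,0,0.06,0,0,0,0,0.4,-0.4,0,0,0,0,0,0.4,-0.4,0,0,0,0,0,0.3,-0.4,0,0,0,0,0,0,0,0,0,0,0,0,0,0,0,0,0,0,0]

```text
clock: 14.42
tcp_pos: [0.644, -0.1682, 0.0397]
ee_rot: [0.0, 0.999, 0.051, 0.001]
wrist_force: [0.2, 0.3, 5.4]
width: 0.551
```

```bash
python3 - <<'E'
from brd import *
s,M=report()
E
```

```text
t 14.42 tcp [ 644.  -168.2   39.7] xang 5.86 z [ 2.4e-03 -5.0e-04 -1.0e+00] F [0.2  0.27 5.38] M [0.09 0.11 0.03] w 0.551
board xy of tcp (home 54,45): [52.7 43.4] F board 0.22 0.25 Fz 5.38
```

send_rows:
  deltas: [0.15,0,0,0,0,0,0,0.1,-0.1,0,0,0,0,0,0,-0.1,0,0,0,0,0,0,0,0,0,0,0,0]

```text
clock: 14.75
tcp_pos: [0.6455, -0.1669, 0.0397]
ee_rot: [0.001, 0.999, 0.051, 0.0]
wrist_force: [-1.9, -3.9, 6.1]
width: 0.549
```

```bash
python3 - <<'E'
from brd import *
s,M=report()
E
```

```text
t 14.75 tcp [ 645.5 -166.9   39.7] xang 5.84 z [ 0.0011 -0.0017 -1.    ] F [-1.91 -3.93  6.15] M [-0.41  0.56 -0.12] w 0.549
board xy of tcp (home 54,45): [54.3 44.5] F board -2.29 -3.72 Fz 6.15
```

send_rows:
  deltas: [0.1,-0.1,0,0,0,0,0,0.1,-0.1,0,0,0,0,0,0,0,0,0,0,0,0,0,0,0,0,0,0,0]

```text
clock: 15.08
tcp_pos: [0.6456, -0.1665, 0.0397]
ee_rot: [0.002, 0.999, 0.051, -0.001]
wrist_force: [-8.4, -9.0, 8.9]
width: 0.552
```

```bash
python3 - <<'E'
from brd import *
c=shot('wrist','w13'); s,M=report()
W=cloud(c,True); Q=sel(W[60:250,230:410],.55,.72,-.25,-.05,.055,.085); print('rail top z',np.median(Q[:,2]).round(4)); rect(Q,'top')
E
```

```text
t 15.13 tcp [ 645.6 -166.5   39.7] xang 5.81 z [-0.002  -0.0033 -1.    ] F [-8.37 -8.79  9.47] M [-1.17  1.29 -0.2 ] w 0.551
board xy of tcp (home 54,45): [54.5 44.9] F board -9.2 -7.91 Fz 9.47
rail top z 0.0684
top 14325 ctr [ 641.2 -124.8] size [48.6 46.8] ang 5.89 pca 6.39 mean [ 641.  -123.4   68.4]
```

View pics/w13.png

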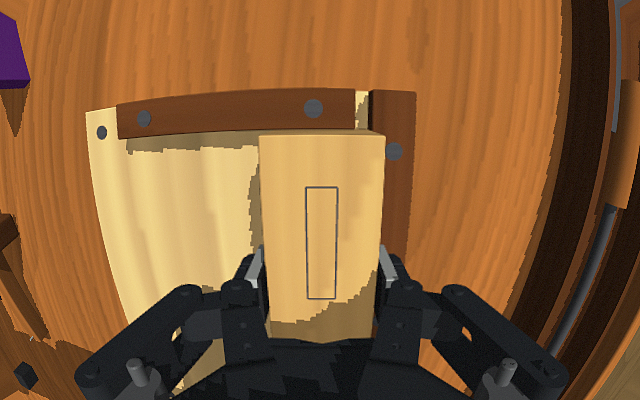

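The rail is in the corner: its end meets the stop at row ~132 and its side meets the fence at col ~385, with about 9 N and 8 N measured. I'll press a little more for margin, then check flatness and flushness.

send_rows:
  deltas: [0.1,-0.1,0,0,0,0,0,0,0,0,0,0,0,0,0,0,0,0,0,0,0,0,0,0,0,0,0,0,0,0,0,0,0,0,0,0,0,0,0,0,0,0]

```text
clock: 15.63
tcp_pos: [0.6456, -0.1664, 0.0397]
ee_rot: [0.002, 0.999, 0.051, -0.002]
wrist_force: [-11.7, -12.4, 10.9]
width: 0.555
```

```bash
python3 - <<'E'
from brd import *
c=shot('wrist','w14'); s,M=report()
W=cloud(c,True); Q=sel(W[60:250,230:410],.55,.72,-.25,-.05,.060,.076); rect(Q,'rail top')
A=np.c_[Q[:,:2]-Q[:,:2].mean(0),np.ones(len(Q))]; p=np.linalg.lstsq(A,Q[:,2],rcond=None)[0]; print('top plane tilt rad',p[:2].round(4),'z',p[2].round(4))
b=np.array([bf(q) for q in Q]); m=(b[:,1]>70)&(b[:,1]<100); print('rail x edges',np.percentile(b[m,0],[.5,99.5]).round(1),'end y',np.percentile(b[:,1],99.7).round(1))
F=sel(W,.55,.75,-.25,-.04,.030,.038); fb=np.array([bf(q) for q in F])
m=(fb[:,0]>70)&(fb[:,1]>112); print('fence x min',np.percentile(fb[m,0],1).round(1)); m=(fb[:,0]<60)&(fb[:,1]>100); print('stop y min',np.percentile(fb[m,1],1).round(1))
sd=shot('side','s14'); save('s14c.png',cv2.resize(sd['img'][100:320,200:400],None,fx=2.7,fy=2.7,interpolation=cv2.INTER_CUBIC))
S=cloud(sd); Q=sel(S,.61,.66,.03,.24,.066,.09); rect(Q,'packer'); rect(sel(S,.38,.50,0.04,.16,.043,.06),'offcut'); rect(sel(S,.665,.75,0.03,.24,.066,.09),'thick'); rect(sel(S,.55,.605,0.03,.24,.066,.09),'thin')
E
```

```text
t 15.68 tcp [ 645.6 -166.4   39.7] xang 5.8 z [-0.0036 -0.0043 -1.    ] F [-12.07 -11.7    9.55] M [-1.55  1.79 -0.21] w 0.55
board xy of tcp (home 54,45): [54.5 45. ] F board -13.17 -10.44 Fz 9.55
rail top 14283 ctr [ 641.1 -124.8] size [48.6 47.1] ang 5.91 pca 4.71 mean [ 641.1 -123.3   68.4]
top plane tilt rad [-0.002  -0.0086] z 0.0684
rail x edges [30.7 77.9] end y 110.1
fence x min 70.3
stop y min 110.2
packer 293 ctr [637.  134.2] size [141.8  14.2] ang 88.66 pca 88.36 mean [635.8 138.3  76.4]
offcut 509 ctr [455.2  95.6] size [82.7 48.8] ang 89.05 pca 88.67 mean [454.6  98.6  50.9]
thick 410 ctr [687. 135.] size [143.6  20. ] ang 88.77 pca 88.33 mean [685.9 140.   76.6]
thin 179 ctr [586.9 142.6] size [140.1   7.5] ang 88.71 pca 88.61 mean [586.3 147.6  75.6]
```

View pics/s14c.png

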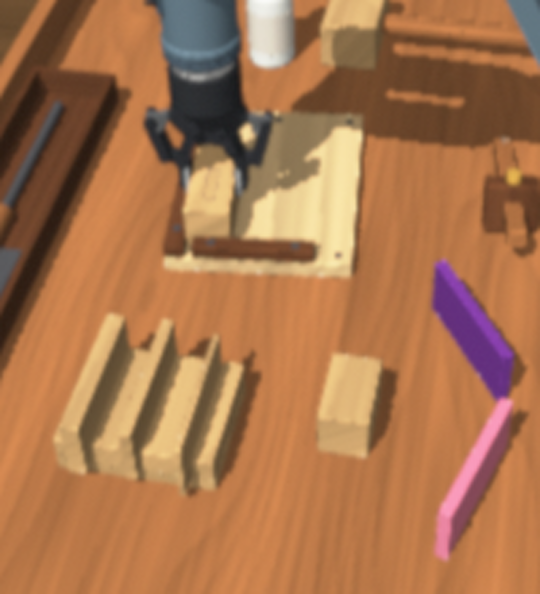

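```bash
python3 - <<'E'
from brd import *
report(); print(bot.close_job()); report()
E
```

```text
t 15.73 tcp [ 645.6 -166.4   39.7] xang 5.8 z [-0.0036 -0.0044 -1.    ] F [-10.05 -11.37  10.66] M [-1.56  1.85 -0.19] w 0.552
board xy of tcp (home 54,45): [54.5 45. ] F board -11.13 -10.31 Fz 10.66
the job is handed in; nothing more can be done
None
the job is handed in; nothing more can be done
```

The packing strip is in the middle groove of the packer block and let go. The tenon rail is held pressed in the corner of the mortising board. I handed the job in at 15.7 s; it gave no verdict.

**Last checks before hand-in**
- **Strip:** its top measured 76–78 mm (77 expected at the bottom of the groove). It is within about 1 mm of the groove's centreline and lies parallel to it. Along the groove it is centred within about 1–2 mm.
- **Rail position:** its edges measured 77.9 mm against the fence face at 78 mm, and 110.1 mm against the stop face at about 110 mm. It is turned about 0.2° from my board estimate, and its top is within 0.01 rad of level.
- **Push:** the wrist force was about 11–13 N towards the fence and 10 N towards the stop. Some of that is drag on the board, so I estimate at least 7 N on each face; I had no direct contact reading.
- **Other things:** the offcut and both other packers measured within about 1 mm of where they started. I checked the mallet, chisel, glue bottle and gauge only by eye in the pictures.

**What failed or disagreed:** one move call was refused because I miscounted its rows, so I recalculated and resent it. One fence reading in the final picture came out at 70.3 mm; I put it down to stray points, because earlier fits gave 77.6–78 mm.

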